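Fit the keyed spacer and washer to a door opener's D-shaft

ROBOT

A 6-joint arm with a two-finger parallel gripper is mounted at the origin on the work surface. World frame = base frame: x ahead of the robot, y to its left, z up, the work surface at z = 0. Lengths are in mm, angles in rad, forces in N, time in s.
With the tool pointing down it reaches from about 250 to 800 mm from the base axis. Payload 3.9 kg.
Tool frame: the origin (TCP) lies at the very end of the fingers, on their centre line; the grasp point (between the pads) lies 19 mm behind it (manip.grip_point_offset is the z of the grasp point in the tool frame, in mm); z points along the fingers, y is the line along which they close (so a half turn about z gives the same grasp; the last joint's range is limited). The gripper opens to 85 mm and grips with 20 to 120 N. Pads are 22 mm wide; open, the fingers measure 114 mm over their backs; the gripper's body (76 mm by 85 mm) begins 54 mm behind the grasp point. The pads swing forward as they close: fully open they stand 13 mm farther back than shut.
Start: joints at [1.256, 0.26, -0.138, 1.173, 0, 1.571], TCP at [162.549, 499.192, 231.304] pointing down, gripper open.
Joint ranges: [-2.78, 2.78], [-0.83, 1.72], [-1.28, 1.37], [-1.9, 2.12], [-1.57, 1.48], [-3.14, 3.14]. Speed limits (rad/s): [2.57, 2.57, 3.14, 3.14, 3.14, 3.14].

INTERFACE

Orientations are given as a unit quaternion [x, y, z, w].
In Python, from workcell import monitor, cams, ticket, manip gives the robot as it stands.
- The arm moves only by the tool send_rows, never from a script. Its argument "increments" is a list that holds one entry, the list of rows, each a list of 7 numbers: the closure, from -1 (fully open) to 1 (shut), so that 0 is half open, then the shift along the tool's x, y, z each as a share of 50 mm, from -1 to 1, then the turn, a rotation vector about the tool's x, y, z each as a share of 5 degrees, from -1 to 1. A call has 1 to 12 rows; each row shifts and turns the commanded pose from where the row before left it, along the tool's axes as they then stand; what a row does not reach is not made up. A row lasts 1/10 s, in which the tool goes at most 50 mm and 8.59 degrees, less where a joint would pass 70% of its speed; a pose out of reach is approached as far as the arm can. A call with a number of a shift or a turn outside -1 to 1 is refused whole. A call with a gripper value outside its range is refused whole. The fingers move at their own pace and stop on an object; "grip_force" is the grip in N (left out, the last holds). Time passes only in rows, so rows that do not move let the fingers close. It gives the time, the measured TCP pose, the force, the opening and the grip force at its end, in the units of the state.
- monitor.state(): the state, without advancing time (a new reading comes with each control period).
- cams.read_camera(name): name is "scene" or "top" or "wrist"; returns a dict with "image" (400x640x3 uint8, blue, green, red), "range_z" (400x640 float32, mm along the optical axis (not along the pixel's ray), 0 where there is no reading), "fx", "fy", "cx", "cy" (pixels), "R" (3x3) and "t" (3): a world point X has camera coordinates R X + t. Camera axes: x right, y down, z forward; pixel columns grow to the right and rows downward; lengths in mm; the calibration is good to about 2 mm. A picture is of the moment at which its call begins.
- ticket.job_done(): hands the job in; it is judged then, once.
The state is a dict: "clock": time; "q": joint angles; "qd": joint speeds; "joint_torque": joint torques, N m; "eef_pos": TCP position; "ee_rot": TCP orientation; "ft_force": force on the tool from outside, world axes, zero at the start; "moment": the same for the moment, N m; "opening": finger opening in mm; "gripper_force": force on a finger pad.
Only numpy, scipy, OpenCV 4.12 (cv2) and the standard library are available. Lean on these libraries where they do the work, as an engineer would, in place of code of your own. Each camera call takes 0.05 s, during which the arm holds its last target. There are 200 camera calls.

TASK

Slide the lower cover of the parts case all the way under its neighbour, then take out the thick D-bore spacer and put it on the upright shaft of the door opener's gear unit, its flat turned to the shaft's flat, fully home on the shoulder. Then fit the thinner keyed washer the same way, flush on top of the spacer. Let go of both and leave the other things on the bench where they are.

Things in the scene. Friction and masses are not known exactly. Their poses are not given: they have to be found in the camera images.
- seat (a point): Centre of the shoulder at the foot of the upright steel D-shaft on the fixed grey gear unit (housing 110 x 100 mm, 58 mm high, black motor on its -y side). The shoulder, 38 mm across, is 12 mm above the housing. z: shaft axis, up; x: towards the shaft's flat. Shaft diameter 26 mm, flat 8 mm from the axis, tip 48 mm above this point; the last 3 mm taper by 20 %.
- lower_cover (a joint): Travel of the case's lower cover: 0 shut, 0.135 m fully open (stop). It slides towards the case's -y, under the upper cover, stays where left and takes about 2 to 3 N. Open, it uncovers the case's floor from 55 to 190 mm along +y from the case's centre.
- lower_cover_knob (a point): Centre of the black knob at the outer (+y) end of the lower cover: a block 30 mm along x, 12 mm along y, 28 mm high (14 mm above and below this point), standing on the cover's top face, 50 mm above the bench. Axes as the case's; it travels with the cover towards -y.
- case: Fixed flat grey parts case, 220 mm (x) by 390 mm (y), 62 mm high, walls 5 mm. Two 200 mm aluminium covers on a double track along y: upper over the -y half (own knob at the -y end), lower over the +y half. Origin under its centre at bench height. Black floor 5 mm above the bench; spacer and washer lie flat on it, 115 to 130 mm along +y, about 50 mm either side in x, in either order.
- spacer_mid (a point): Centre (half-way up, on the bore's axis) of the thick steel spacer with a D-shaped bore: 26 mm high, 50 mm in diameter with two parallel wrench flats 37.8 mm apart (faces +y and -y, each 33 mm long). The bore is a circle of 29 mm with one flat 9.5 mm from the axis, on the +x side. z is the axis, up.
- washer_mid (a point): Centre (half-way up, on the bore's axis) of the keyed steel washer: 12 mm high, 60 mm in diameter with two parallel wrench flats 45.3 mm apart (faces +y and -y, each 39 mm long). Same D-shaped bore as the spacer, 29 mm with a flat 9.5 mm from the axis on the +x side. z is the axis, up.
- spacer: The same spacer; origin at the centre of its underside.
- washer: The same washer; origin at the centre of its underside.
- carton: small closed cardboard carton 70 x 50 x 35 mm standing on the upper cover of the case (bystander)
- wrench: steel open-end wrench lying on the bench (bystander)
- grease_can: dark steel can, 60 mm across, 85 mm tall, standing on the bench (bystander)
- tape_roll: black roll of tape, 90 mm across, 24 mm high, lying flat (bystander)
- bushing: plain round-bore brass bushing, 44 mm across, 30 mm high, on the bench (bystander)
- screw_cup: white plastic cup, 72 mm across, 60 mm high (bystander)

How it is judged:
By the outcome, as a careful person would: the job done as asked, in the order asked, and still so for the second after the job is handed in, with the robot touching nothing.
It also fails if it takes over 67 s, if anything falls off the work surface, if the arm or the gripper's body presses on something with over 40 N, if the wrist force passes 120 N, or if a joint passes its speed limit or range.

## Working session

There is one attempt and no reset: what is moved stays moved. The work goes in short steps, Python scripts to look and compute and a tool call to move; the robot and the scene stay as the last step left them, time stands still between calls to the robot, and variables do not carry over. Pictures are saved under pics/ and viewed, at most 10 in all, crops included, and the job is handed in when it is done.

Besides the shell and the picture viewer there is one more tool, called after "Emit:" by a JSON object that holds its "api" and its "payload". send_rows: Moves the arm, as the interface text tells. Shift numbers are shares of 50 mm and turn numbers shares of 5 degrees, none past 1 either way. Its arguments: {"type":"object","properties":{"increments":{"type":"array","items":{"type":"array","items":{"type":"array","items":{"type":"number","minimum":-1,"maximum":1}}}},"grip_force":{"type":"number"}},"required":["increments"]}

```bash
mkdir -p pics
cat > h.py <<'E'
import numpy as np, cv2
from workcell import monitor, cams, ticket, manip
from scipy.spatial.transform import Rotation as Ro
def shot(n,save=None):
    c=cams.read_camera(n)
    if save: cv2.imwrite('pics/'+save,c['image'])
    np.savez('/tmp/'+n+'.npz',**c); return c
def load(n): return dict(np.load('/tmp/'+n+'.npz'))
def pt(c,u,v,z):
    R,t=c['R'],c['t']; d=R.T@np.array([(u-c['cx'])/c['fx'],(v-c['cy'])/c['fy'],1.]); o=-R.T@t
    return o+d*(z-o[2])/d[2]
def cloud(c):
    v,u=np.mgrid[:400,:640]; Z=c['range_z']
    P=np.stack([(u-c['cx'])/c['fx']*Z,(v-c['cy'])/c['fy']*Z,Z],-1)
    W=(P-c['t'])@c['R']; W[Z<=0]=np.nan; return W
E
python3 - <<'E'
from h import *
for n in('top','scene'):
    c=shot(n,n+'.png'); print(n,c['fx'],(-c['R'].T@c['t']).round(),c['R'].round(2).tolist())
s=monitor.state();print(s); print(manip.grip_point_offset)
E
```

```text
top 421.1142516662951 [ 524.   -7. 1118.] [[-0.0, -1.0, 0.01], [-1.0, 0.0, -0.06], [0.06, -0.01, -1.0]]
scene 454.13519567982 [ 852. -493.  997.] [[0.87, 0.5, -0.0], [0.43, -0.75, -0.5], [-0.25, 0.43, -0.87]]
{'clock': 0.1, 'q': array([ 1.25599582e+00,  2.60611184e-01, -1.39273862e-01,  1.17271505e+00,
       -7.80096225e-06,  1.57079399e+00]), 'qd': array([ 0.00129719, -0.0014784 ,  0.00275399,  0.00044616, -0.00144633,
       -0.00044715]), 'joint_torque': array([-7.71066989e-04, -4.06507623e+01,  2.54527402e+01,  1.01316883e-02,
       -5.60924695e-05,  4.02808112e-06]), 'eef_pos': array([162.35926361, 498.59424197, 230.53911064]), 'ee_rot': array([ 1.56749906e-01,  9.87637916e-01, -8.91347897e-04, -1.37520374e-04]), 'ft_force': array([-0.32614487,  0.52411251, -0.14941817]), 'moment': array([-0.0389884 ,  0.03450809, -0.02473856]), 'gripper_force': 0.0, 'opening': 85.37744601065272}
-18.700000000000003
```

View pics/top.png

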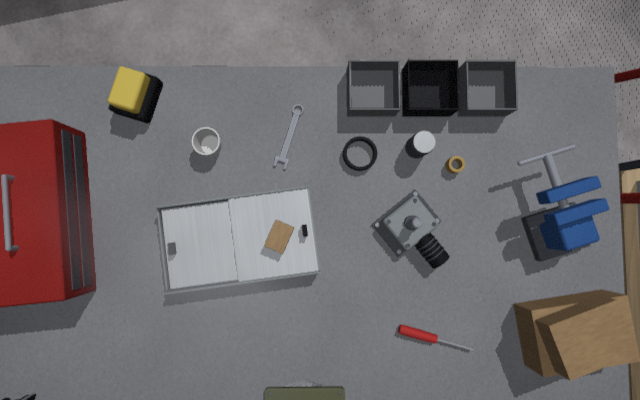

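View pics/scene.png

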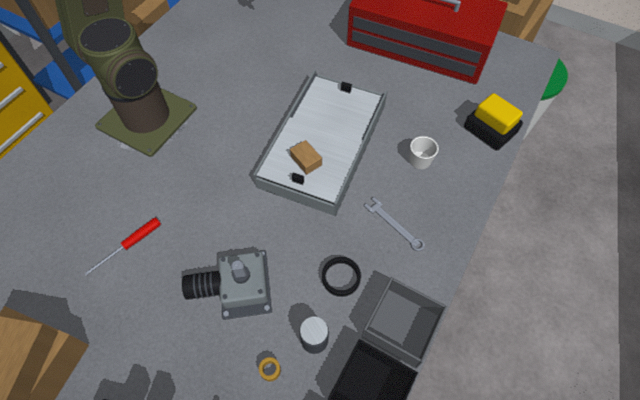

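Top view: the case spans (160–318, 190–292). Its lower cover is the left half, with the knob at (172,248); the carton at (279,236) marks the upper cover. The gear shaft is at (413,223), with the motor towards (432,250). The scene view agrees.

Run:
```python
from h import *
c=load('top');W=cloud(c);Z=W[...,2]
def comp(m,u,v):
    n,l,st,ce=cv2.connectedComponentsWithStats(m.astype(np.uint8)); 
    k=l[v,u]; return l==k,k
# case: anything 30..110 high near
m=(Z>35)&(Z<120); a,k=comp(m,200,240); P=W[a];r=cv2.minAreaRect(P[:,:2].astype(np.float32));print('case',k,a.sum(),r)
bx=cv2.boxPoints(r);print(bx.round(1))
b=a&(Z>68)&(np.indices(Z.shape)[1]<200);print('knob',b.sum(),W[b].mean(0),W[b].min(0),W[b].max(0),cv2.minAreaRect(W[b][:,:2].astype(np.float32)))
print('cover z',np.nanmedian(Z[235:245,195:215]),np.nanmedian(Z[210:220,250:260]))
a,k=comp((Z>35)&(Z<64),400,215)
print('housing',k,a.sum(),cv2.minAreaRect(W[a][:,:2].astype(np.float32)),np.median(W[a][:,2]))
s=(Z>90)&(np.hypot(W[...,0]-pt(c,413,223,100)[0],W[...,1]-pt(c,413,223,100)[1])<50)
print('shaft',s.sum(),W[s].mean(0),W[s].max(0))
for n,ci in (('top',c),('scene',load('scene'))):
    x=cloud(ci);q=x[(x[...,2]>110)&(np.hypot(x[...,0]-W[s].mean(0)[0],x[...,1]-W[s].mean(0)[1])<40)];print(n,len(q),q.mean(0),q.min(0),q.max(0))
```

```text
case 16 13569 ((481.64495849609375, 168.49505615234375), (220.40382385253906, 391.1813049316406), 7.5269775390625)
[[346.8 348. ]
 [398.  -39.8]
 [616.5 -11. ]
 [565.3 376.8]]
knob 76 [461.22893845 327.00025237  77.06835882] [445.70317421 320.12274922  68.8152968 ] [475.19553853 335.40653063  82.72300038] ((460.67919921875, 327.552001953125), (29.692232131958008, 13.608346939086914), 6.101468563079834)
cover z 50.159633181198934 58.18832135654935
housing 16 2210 ((491.04168701171875, -294.4569396972656), (181.09988403320312, 111.4709243774414), 38.46620178222656) 57.06037599059209
shaft 107 [ 521.77755007 -265.83714435  113.9865424 ] [ 534.23322647 -256.00588906  123.51580817]
top 88 [ 521.57170289 -267.17025325  116.82495801] [ 510.20585921 -281.22178203  110.23942577] [ 534.02324709 -256.16492095  123.51580817]
scene 104 [ 525.52836622 -269.93292831  115.20854757] [ 511.90980895 -282.62749485  110.59888365] [ 538.23244069 -257.75143356  119.43494709]
```

```bash
cat >> h.py <<'E'
CC=np.array([481.6,168.5]); CA=np.deg2rad(7.53)
def case(x,y): 
    c,s=np.cos(CA),np.sin(CA); return CC+[c*x-s*y,s*x+c*y]
def go(p,yawy=None,s=None):
    """tool-frame shift (mm) to p, and turn (deg about tool z) for tool y at yawy(deg)"""
    s=s or monitor.state(); R=Ro.from_quat(s['ee_rot']); M=R.as_matrix()
    a=np.degrees(np.arctan2(M[1,1],M[0,1])); out=[M.T@(np.array(p)-s['eef_pos'])]
    if yawy is not None:
        d=-((yawy-a+90)%180-90); e=np.cross(M[:,2],[0,0,-1]); 
        out+=[d, np.degrees(M.T@e).round(2)]; M2=M@Ro.from_rotvec([0,0,np.radians(d)]).as_matrix(); out.append(M2.T@(np.array(p)-s['eef_pos']))
    print('t',s['clock'],'pos',s['eef_pos'].round(1),'yaw_y',round(a,2),'F',s['ft_force'].round(1),'op',round(s['opening'],1),'| shift',np.round(out[0],1),'share',(out[0]/50).round(2),*[np.round(o,2) for o in out[1:]])
E
python3 - <<'E'
from h import *
go([*case(0.4,200),60],97.53)
E
```

```text
t 0.1 pos [162.4 498.6 230.5] yaw_y 71.96 F [-0.3  0.5 -0.1] op 85.4 | shift [-319.8  -34.1  170.6] share [-6.4  -0.68  3.41] -25.57 [-0.1  0.  -0. ] [-273.76 -168.8   170.6 ]
```

Emit:
{"api": "send_rows", "payload": {"increments": [[[1,0,0,0,0,0,-1],[1,0,0,0,0,0,-1],[1,0,0,0,0,0,-1],[1,0,0,0,0,0,-1],[1,0,0,0,0,0,-1],[1,0,0,0,0,0,-0.1],[1,-0.5,-0.3,0.2,0,0,0],[1,-0.6,-0.3,0.2,0,0,0],[1,-0.6,-0.4,0.2,0,0,0],[1,-0.6,-0.4,0.2,0,0,0]]]}}

```text
clock: 1.1
eef_pos: [286.6, 444.1, 190.7]
ee_rot: [-0.065, 0.998, -0.0, -0.0]
ft_force: [0.8, 1.0, -0.1]
opening: 0.2
gripper_force: 0.0
```

Run:
```python
from h import *
go([*case(0.4,200),60],97.53)
```

```text
t 1.1 pos [286.6 444.1 190.7] yaw_y 97.4 F [ 0.8  1.  -0.1] op 0.2 | shift [-157.9  -98.4  130.7] share [-3.16 -1.97  2.61] -0.13 [-0.01 -0.01  0.  ] [-157.66  -98.77  130.69]
```

Emit:
{"api": "send_rows", "payload": {"increments": [[[1,-0.6,-0.4,0.3,0,0,0],[1,-0.6,-0.4,0.3,0,0,0],[1,-0.6,-0.4,0.4,0,0,0],[1,-0.6,-0.4,0.4,0,0,0],[1,-0.5,-0.3,0.4,0,0,0],[1,-0.25,-0.05,0.4,0,0,0],[1,0,0,0.4,0,0,0],[1,0,0,0,0,0,0],[1,0,0,0,0,0,0]]]}}

```text
clock: 2.0
eef_pos: [453.9, 368.1, 61.0]
ee_rot: [-0.065, 0.998, -0.0, -0.001]
ft_force: [0.7, 0.4, 1.3]
opening: -0.3
gripper_force: 0.0
```

Run:
```python
from h import *
go([*case(0.4,200),60],97.53)
```

```text
t 2.0 pos [453.9 368.1  61. ] yaw_y 97.42 F [0.7 0.4 1.3] op -0.3 | shift [-1.7 -1.5  1. ] share [-0.03 -0.03  0.02] -0.11 [-0.05 -0.09  0.  ] [-1.7  -1.51  1.01]
```

Emit:
{"api": "send_rows", "payload": {"increments": [[[1,-0.03,-0.2,0,0,0,0],[1,0,-0.2,0,0,0,0],[1,0,-0.3,0,0,0,0],[1,0,-0.3,0,0,0,0],[1,0,-0.3,0,0,0,0],[1,0,-0.3,0,0,0,0],[1,0,-0.3,0,0,0,0],[1,0,-0.3,0,0,0,0],[1,0,-0.2,0,0,0,0],[1,0,0,0,0,0,0]]]}}

```text
clock: 3.0
eef_pos: [470.9, 247.3, 60.8]
ee_rot: [-0.064, 0.998, -0.001, -0.001]
ft_force: [-0.0, 0.0, -0.3]
opening: -0.2
gripper_force: 0.0
```

Run:
```python
from h import *
go([*case(0.4,45),60],97.53)
c=shot('top');W=cloud(c)
x=W[...,:2]-CC;C,S=np.cos(CA),np.sin(CA);cx=x[...,0]*C+x[...,1]*S;cy=-x[...,0]*S+x[...,1]*C
m=(abs(cx)<12)&(W[...,2]>65)&(W[...,2]<84)&(cy>0)&(cy<190);print(np.percentile(cy[m],[1,50,99]))
```

```text
t 3.0 pos [470.9 247.3  60.8] yaw_y 97.34 F [-0.   0.  -0.3] op -0.2 | shift [ -0.8 -34.5   0.9] share [-0.02 -0.69  0.02] -0.19 [-0.12 -0.12  0.  ] [ -0.72 -34.48   0.9 ]
[53.80067663 56.73871995 63.40354723]
```

Emit:
{"api": "send_rows", "payload": {"increments": [[[1,0,-0.2,0,0,0,0],[1,0,-0.2,0,0,0,0],[1,0,-0.1,0,0,0,0],[1,0,-0.04,0,0,0,0],[1,0,-0.04,0,0,0,0],[1,0,0,0,0,0,0]]]}}

```text
clock: 3.65
eef_pos: [475.0, 221.0, 61.2]
ee_rot: [-0.065, 0.998, 0.0, -0.0]
ft_force: [-1.8, 2.3, -1.0]
opening: -0.1
gripper_force: 1.1
```

Emit:
{"api": "send_rows", "payload": {"increments": [[[1,0,-0.04,0,0,0,0],[1,0,-0.04,0,0,0,0],[1,0,0,0,0,0,0]]]}}

```text
clock: 3.95
eef_pos: [475.0, 220.8, 61.3]
ee_rot: [-0.066, 0.998, 0.004, -0.001]
ft_force: [-3.9, 11.2, -3.9]
opening: 0.1
gripper_force: 6.1
```

Emit:
{"api": "send_rows", "payload": {"increments": [[[1,0,-0.04,0,0,0,0],[1,0,-0.02,0,0,0,0],[1,0,0,0,0,0,0]]]}}

```text
clock: 4.25
eef_pos: [475.0, 220.7, 61.5]
ee_rot: [-0.067, 0.998, 0.007, -0.001]
ft_force: [-5.4, 19.5, -4.1]
opening: 0.1
gripper_force: 9.8
```

Emit:
{"api": "send_rows", "payload": {"increments": [[[1,0,0.3,0,0,0,0],[1,0,0.3,-0.2,0,0,0],[-1,0,0.3,-0.6,0,0,0],[-1,0,0.3,-0.8,0,0,0],[-1,0,0.2,-0.8,0,0,0],[-1,0,0,-0.8,0,0,0],[-1,0,0,-0.6,0,0,0],[-1,0,0,0,0,0,0],[-1,0,0,0,0,0,0]]]}}

```text
clock: 5.15
eef_pos: [467.8, 283.8, 252.7]
ee_rot: [-0.065, 0.998, 0.0, 0.001]
ft_force: [0.3, -0.6, -1.0]
opening: 85.6
gripper_force: 0.0
```

Run:
```python
from h import *
go([*case(0,122),250],97.53)
c=shot('wrist','w1.png'); print((-c['R'].T@c['t']).round(),c['R'].round(2).tolist(),c['fx'])
```

```text
t 5.15 pos [467.8 283.8 252.7] yaw_y 97.48 F [ 0.3 -0.6 -1. ] op 85.6 | shift [1.4 5.9 2.7] share [0.03 0.12 0.05] -0.05 [ 0.01  0.17 -0.  ] [1.43 5.86 2.69]
[392. 274. 394.] [[-0.13, 0.99, 0.0], [0.95, 0.12, 0.3], [0.3, 0.04, -0.95]] 299.8271518053478
```

View pics/w1.png

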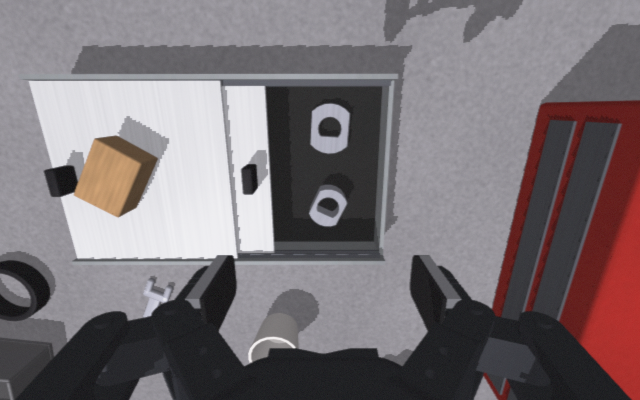

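```bash
cat >> h.py <<'E'
def part(c,xy,zt,rad=45,vis=None):
    """top face at height zt near xy: outer flats direction, bore centre/flat direction; via ray casts on plane zt"""
    X=c['R']@np.array([*xy,zt])+c['t']; u0,v0=c['fx']*X[0]/X[2]+c['cx'],c['fy']*X[1]/X[2]+c['cy']; r=int(rad*c['fx']/X[2])
    x0,y0=max(int(u0)-r,0),max(int(v0)-r,0); im=c['image'][y0:y0+2*r,x0:x0+2*r]; K=8
    # rectify to plane: 8 px per mm/2
    n=int(2*rad*4); px=np.array([[0,0],[n,0],[0,n],[n,n]],float); w=np.c_[xy[0]-rad+px[:,0]/4,xy[1]-rad+px[:,1]/4,np.full(4,zt)]
    Y=w@c['R'].T+c['t']; uv=np.c_[c['fx']*Y[:,0]/Y[:,2]+c['cx'],c['fy']*Y[:,1]/Y[:,2]+c['cy']]
    H=cv2.getPerspectiveTransform(uv.astype(np.float32),px.astype(np.float32))
    rec=cv2.warpPerspective(c['image'],H,(n,n),flags=cv2.INTER_CUBIC)
    # rec column=world x, row=world y
    if vis: cv2.imwrite('pics/'+vis,rec)
    return rec,lambda p:np.array([xy[0]-rad+p[0]/4,xy[1]-rad+p[1]/4])
E
python3 - <<'E'
from h import *
c=load('wrist')
for nm,uv,z in(('sp',(328,205),31),('wa',(330,128),17)):
    p=pt(c,*uv,z); rec,f=part(c,p[:2],z,45,nm+'1.png'); print(nm,p)
a=[cv2.imread('pics/%s1.png'%n) for n in('sp','wa')]; cv2.imwrite('pics/both.png',np.hstack(a))
W=cloud(c)
for uv in((345,205),(343,120),(300,210)): print(W[uv[1],uv[0]])
E
```

```text
sp [508.79182971 296.13683422  31.        ]
wa [414.79707819 286.0372547   17.        ]
[506.44825961 317.77575876  29.52558951]
[403.42015329 300.47187833  15.8254069 ]
[529.43890602 260.61921388   4.52610419]
```

View pics/both.png

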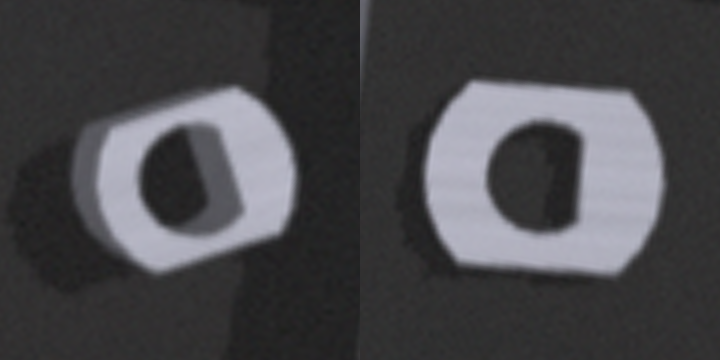

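Rectified crops (world x right, y down, 4 px/mm) show the spacer on the left with its flats at about -17°. The washer on the right is at about +4°. Both bore flats face +x. I'll take a closer aligned look.

```bash
cat >> h.py <<'E'
def meas(c,xy,zt,thr=None,vis=None):
    for i in range(2):
        rec,f=part(c,xy,zt,45,vis); g=cv2.GaussianBlur(cv2.cvtColor(rec,cv2.COLOR_BGR2GRAY),(5,5),0)
        t=thr or (np.percentile(g[150:210,:],90)*0.75); m=(g>t).astype(np.uint8)
        cs,h=cv2.findContours(m,cv2.RETR_CCOMP,cv2.CHAIN_APPROX_NONE)
        k=max((i for i in range(len(cs)) if h[0][i][3]<0),key=lambda i:cv2.contourArea(cs[i]) if np.hypot(*(np.mean(cs[i][:,0],0)-180))<60 else 0)
        ho=[x for i,x in enumerate(cs) if h[0][i][3]==k]; ho=max(ho,key=cv2.contourArea)
        oc,orr=cv2.minEnclosingCircle(cs[k]); ic,ir=cv2.minEnclosingCircle(ho); r=cv2.minAreaRect(cs[k])
        mo=cv2.moments(ho); cen=np.array([mo['m10'],mo['m01']])/mo['m00']
        print('thr',round(t),'outer',f(oc).round(1),round(orr/2,1),'rect',f(r[0]).round(1),(np.array(r[1])/4).round(1),round(r[2],1),'bore',f(ic).round(1),round(ir/2,1),'ccdir',np.degrees(np.arctan2(*(np.array(ic)-cen)[::-1])).round(1)); xy=f(r[0])
    return f(r[0]),r
E
python3 - <<'E'
from h import *
c=load('wrist')
p,r=meas(c,[508.8,296.1],31); meas(c,[414.8,286],17)
go([*p,130],73)
E
```

```text
thr 136 outer [512.5 295.9] 49.6 rect [512.6 295.9] [37.7 49.3] 71.7 bore [512.4 296.1] 29.6 ccdir -19.4
thr 136 outer [512.5 295.9] 49.6 rect [512.6 295.9] [37.7 49.3] 71.9 bore [512.4 296.1] 29.6 ccdir -19.6
thr 135 outer [415.7 285.3] 59.4 rect [415.7 285.3] [58.9 45.1] 3.9 bore [415.5 285.3] 29.7 ccdir 5.2
thr 135 outer [415.7 285.3] 59.3 rect [415.7 285.3] [58.8 45.1] 3.9 bore [415.6 285.3] 29.7 ccdir 4.7
t 5.2 pos [467.  283.3 251.3] yaw_y 97.47 F [-1.1 -0.2 -0.8] op 85.4 | shift [-46.8   6.7 121.3] share [-0.94  0.13  2.43] 24.47 [-0.05  0.02  0.  ] [-39.8   25.47 121.31]
```

Emit:
{"api": "send_rows", "payload": {"increments": [[[-1,0,0,0,0,0,1],[-1,0,0,0,0,0,1],[-1,0,0,0.2,0,0,1],[-1,0,0,0.4,0,0,1],[-1,0,0,0.4,0,0,1],[-1,0,0,0.4,0,0,0.14],[-1,-0.4,0.2,0.4,0,0,0],[-1,-0.4,0.3,0.4,0,0,0],[-1,0,0,0.2,0,0,0],[-1,0,0,0,0,0,0],[-1,0,0,0,0,0,0]]]}}

```text
clock: 6.3
eef_pos: [511.6, 293.9, 130.5]
ee_rot: [0.158, 0.987, -0.001, -0.001]
ft_force: [0.3, -0.5, -0.2]
opening: 85.4
gripper_force: 0.0
```

Run:
```python
from h import *
c=shot('wrist','w2.png')
p,r=meas(c,[512.5,296],31)
go([*p,130],71.8)
```

```text
thr 151 outer [512.9 296.3] 49.4 rect [512.9 296.3] [37.5 49.4] 71.9 bore [512.7 296.4] 29.6 ccdir -17.3
thr 151 outer [512.9 296.3] 49.4 rect [512.9 296.3] [37.5 49.3] 71.9 bore [512.8 296.3] 29.7 ccdir -19.6
t 6.35 pos [512.1 294.3 131.4] yaw_y 71.77 F [0.2 0.2 0.3] op 85.4 | shift [-0.1  2.1  1.4] share [-0.    0.04  0.03] -0.03 [-0.05 -0.04 -0.  ] [-0.14  2.15  1.39]
```

Emit:
{"api": "send_rows", "payload": {"increments": [[[-0.4,0,0.04,0.4,0,0,0],[-0.4,0,0,0.5,0,0,0],[-0.4,0,0,0.5,0,0,0],[-0.4,0,0,0.5,0,0,0],[-0.4,0,0,0.3,0,0,0],[-0.4,0,0,0.2,0,0,0],[-0.4,0,0,0.08,0,0,0],[-0.4,0,0,0,0,0,0],[-0.4,0,0,0,0,0,0]]]}}

```text
clock: 7.25
eef_pos: [514.3, 297.0, 8.4]
ee_rot: [0.158, 0.987, 0.001, 0.001]
ft_force: [0.7, 0.6, 0.1]
opening: 60.0
gripper_force: 0.0
```

Run:
```python
from h import *
go([512.8,296.3,6],71.8)
```

```text
t 7.25 pos [514.3 297.    8.4] yaw_y 71.77 F [0.7 0.6 0.1] op 60.0 | shift [ 1.2 -1.1  2.4] share [ 0.02 -0.02  0.05] -0.03 [ 0.08  0.07 -0.  ] [ 1.22 -1.15  2.38]
```

Emit:
{"api": "send_rows", "payload": {"grip_force": 60, "increments": [[[-0.4,0.02,0,0.04,0,0,0],[0.1,0,0,0,0,0,0],[1,0,0,0,0,0,0],[1,0,0,0,0,0,0],[1,0,0,0,0,0,0],[1,0,0,0,0,0,0]]]}}

```text
clock: 7.85
eef_pos: [513.1, 297.2, 5.9]
ee_rot: [0.158, 0.987, 0.0, 0.0]
ft_force: [-0.6, 0.1, 5.9]
opening: 36.9
gripper_force: 61.2
```

Run:
```python
from h import *
s=monitor.state(); go([512.8,296.3,6],71.8,s); print(s['gripper_force'],s['moment'])
```

```text
t 7.85 pos [513.1 297.2   5.9] yaw_y 71.76 F [-0.6  0.1  5.9] op 36.9 | shift [-0.  -0.9 -0.1] share [-0.   -0.02 -0.  ] -0.04 [0.05 0.04 0.  ] [-0.02 -0.89 -0.12]
61.22990239877254 [-0.05012798  0.15584551 -0.09087366]
```

Emit:
{"api": "send_rows", "payload": {"increments": [[[1,0,0,-0.1,0,0,0],[1,0,0,-0.4,0,0,0],[1,0,0,-0.6,0,0,0],[1,0,0,-0.7,0,0,0],[1,0,0,-0.7,0,0,0.8],[1,0,0,-0.7,0,0,0.9],[1,0,0,-0.6,0,0,1],[1,0,0,-0.4,0,0,1],[1,0,0,0,0,0,1],[1,0,0,0,0,0,1],[1,0,0,0,0,0,0.9],[1,0,0,0,0,0,0]]]}}

```text
clock: 9.05
eef_pos: [512.1, 296.5, 214.7]
ee_rot: [0.432, 0.902, -0.001, -0.0]
ft_force: [0.3, -1.3, -1.4]
opening: 36.7
gripper_force: 60.6
```

Emit:
{"api": "send_rows", "payload": {"increments": [[[1,-0.3,-0.2,0,0,0,0],[1,-0.6,-0.4,0,0,0,0],[1,-0.8,-0.55,0,0,0,0],[1,-0.8,-0.55,0,0,0,0],[1,-0.8,-0.55,0,0,0,0],[1,-0.8,-0.55,0,0,0,0],[1,-0.8,-0.55,0,0,0,0],[1,-0.8,-0.55,0,0,0,0],[1,-0.8,-0.55,0,0,0,0],[1,-0.8,-0.55,0,0,0,0],[1,-0.8,-0.55,0,0,0,0],[1,-0.8,-0.55,0,0,0,0]]]}}

```text
clock: 10.25
eef_pos: [552.2, -243.7, 215.1]
ee_rot: [0.432, 0.902, -0.0, -0.0]
ft_force: [1.0, 1.1, -1.6]
opening: 36.8
gripper_force: 60.5
```

Run:
```python
from h import *
s=monitor.state();print(s['q'].round(2),s['gripper_force']);go([551,-303,215],38.5,s)
```

```text
[-0.42  0.4   0.03  1.2  -0.    0.48] 60.50722791580483
t 10.25 pos [ 552.2 -243.7  215.1] yaw_y 38.81 F [ 1.   1.1 -1.6] op 36.8 | shift [-45.5 -38.1   0.1] share [-0.91 -0.76  0.  ] 0.31 [-0.04 -0.03  0.  ] [-45.67 -37.86   0.13]
```

Emit:
{"api": "send_rows", "payload": {"increments": [[[1,-0.5,-0.4,0,0,0,0],[1,-0.4,-0.36,0,0,0,0.06],[1,0,0,0,0,0,0],[1,0,0,0,0,0,0]]]}}

```text
clock: 10.65
eef_pos: [550.8, -300.8, 214.7]
ee_rot: [0.435, 0.9, 0.0, -0.001]
ft_force: [-0.1, 0.4, -2.1]
opening: 36.6
gripper_force: 60.5
```

Run:
```python
from h import *
go([551,-303,215],38.5)
c=shot('wrist','w3.png')
rec,f=part(c,[523,-268],118,45,'sh1.png'); rec2,_=part(c,[523,-268],70,45)
cv2.imwrite('pics/w3c.png',np.hstack([c['image'][:,140:540],rec[:, :],rec2][:1]+[cv2.copyMakeBorder(rec,0,40,0,0,0)]))
```

```text
t 10.65 pos [ 550.8 -300.8  214.7] yaw_y 38.4 F [-0.1  0.4 -2.1] op 36.6 | shift [-1.9 -1.2 -0.3] share [-0.04 -0.02 -0.01] -0.1 [-0.03 -0.1  -0.  ] [-1.89 -1.21 -0.31]
```

View pics/w3c.png

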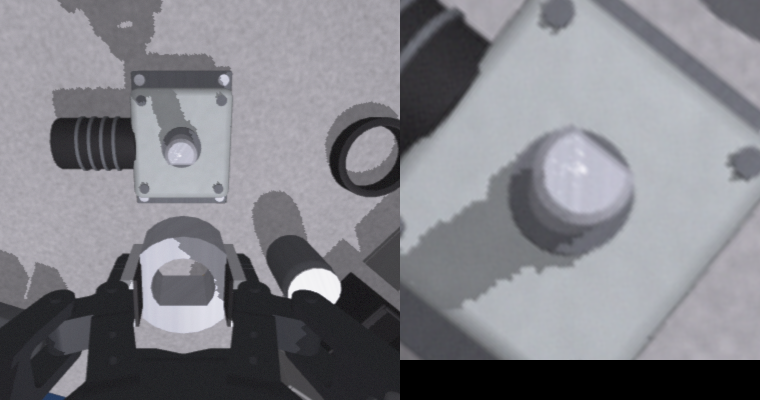

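The held spacer is at (180,285), with its bore flat at the bottom. The shaft tip is at (180,152), also with its flat at the bottom, so the orientation agrees. Next I'll measure both precisely.

```bash
cat >> h.py <<'E'
def shaft(c,xy=(523,-268),zt=118,thr=190):
    rec,f=part(c,xy,zt,30); g=cv2.GaussianBlur(cv2.cvtColor(rec,cv2.COLOR_BGR2GRAY),(5,5),0)
    m=(g>thr).astype(np.uint8); n,l,st,ce=cv2.connectedComponentsWithStats(m); 
    k=1+np.argmax([st[i,4]*(np.hypot(*(ce[i]-120))<50) for i in range(1,n)]); cs,_=cv2.findContours((l==k).astype(np.uint8),0,1)
    q=max(cs,key=cv2.contourArea); hull=cv2.convexHull(q); ic,ir=cv2.minEnclosingCircle(hull); mo=cv2.moments(hull); cen=np.array([mo['m10'],mo['m01']])/mo['m00']
    print('shaft',thr,f(ic).round(1),'d',round(ir/2,1),'area',mo['m00']/16,'flatdir',np.degrees(np.arctan2(*(cen-np.array(ic))[::-1])).round(1)); return f(ic)
def edges(c,xy,z,rad=80):
    rec,f=part(c,xy,z,rad); g=cv2.GaussianBlur(cv2.cvtColor(rec,cv2.COLOR_BGR2GRAY),(5,5),0)
    L=cv2.createLineSegmentDetector().detect(g)[0][:,0]; n=np.hypot(L[:,2]-L[:,0],L[:,3]-L[:,1]); 
    for i in np.argsort(-n)[:9]: print('len',round(n[i]/4),'ang',round(np.degrees(np.arctan2(L[i,3]-L[i,1],L[i,2]-L[i,0]))%180,1),'at',f((L[i,:2]+L[i,2:])/2).round(0))
E
python3 - <<'E'
from h import *
c=load('wrist')
for t in(180,190,200): shaft(c,thr=t)
rec,f=part(c,[523,-268],118,30);g=cv2.cvtColor(rec,cv2.COLOR_BGR2GRAY);print(g[::16,::16])
edges(c,[523,-268],58)
s=monitor.state();M=Ro.from_quat(s['ee_rot']).as_matrix();T=s['eef_pos']
rec,f=part(c,T[:2],T[2]+25,45);g=cv2.cvtColor(rec,cv2.COLOR_BGR2GRAY)
L=cv2.createLineSegmentDetector().detect(cv2.GaussianBlur(g,(5,5),0))[0][:,0]
for l in L:
    n=np.hypot(l[2]-l[0],l[3]-l[1])/4
    if n>8: print(round(n),np.round([(M.T@np.array([*(f(l[i:i+2])-T[:2]),0]))[:2] for i in(0,2)],1).tolist())
E
```

```text
shaft 180 [ 523.2 -267.3] d 72.5 area 3253.125 flatdir -82.7
shaft 190 [ 524.2 -269.9] d 19.3 area 244.5625 flatdir 131.1
shaft 200 [ 521.6 -270.3] d 6.8 area 21.15625 flatdir -88.5
[[ 48  46 157 182 183 183 181 185 187 185 187 187 176 132 110]
 [ 54  88 184 184 185 183 184 187 185 186 185 187 186 179 154]
 [ 52 174 183 182 183 181 182 186 185 187 186 187 189 189 186]
 [163 181 184 182 183 183 184 184 184 185 186 185 186 188 190]
 [180 179 182 180 183 182 188 169 185 184 187 186 187 188 188]
 [182 181 184 182 184 122 158 196 165 123 185 187 187 185 185]
 [180 179 181 183 113 133 192 194 191 181 120 184 185 187 185]
 [179 179 177 122  79 128 196 201 199 195 193 185 182 185 187]
 [181 182 124 101  77 124 191 192 191 195 190 180 186 184 184]
 [180 127 124 104  76  99 143 194 191 195 167 180 184 184 185]
 [121 122 125 124  75  90  96 137 146 126 110 181 182 183 182]
 [123 125 124 123  95  76  76  80 108 109 183 182 183 184 183]
 [123 123 125 124 122 123  86 103 134 182 184 182 182 183 180]
 [125 125 124 124 169 121 176 172 179 183 185 182 182 183 178]
 [123 125 124 183 180 182 184 183 18
[... 748 characters left out ...]
3.8]]
13 [[-37.1, -1.5], [-33.9, -13.9]]
22 [[-10.1, -11.5], [-10.0, 10.1]]
10 [[-33.9, -13.3], [-34.0, -23.2]]
10 [[8.5, -12.5], [-1.0, -15.5]]
8 [[-13.5, -21.1], [-21.4, -23.1]]
9 [[20.5, -13.5], [23.8, -5.3]]
12 [[11.1, 17.5], [-1.2, 17.6]]
14 [[-1.0, 21.9], [13.0, 18.9]]
9 [[31.8, -8.7], [26.6, -16.1]]
9 [[12.9, -20.1], [3.7, -22.7]]
13 [[2.9, -28.8], [15.5, -23.9]]
13 [[15.5, 22.4], [3.2, 27.2]]
12 [[5.4, 2.3], [5.5, -9.7]]
36 [[38.7, -19.1], [38.6, 16.5]]
26 [[41.2, 12.1], [41.2, -14.3]]
9 [[-20.9, 13.7], [-24.7, 5.3]]
9 [[-17.0, -51.0], [-14.8, -42.5]]
10 [[-24.3, -8.0], [-20.0, -16.5]]
16 [[2.5, -21.3], [-13.3, -21.3]]
10 [[24.0, -4.3], [23.3, 5.7]]
14 [[-16.0, -23.2], [-2.4, -23.1]]
```

Run:
```python
from h import *
c=load('wrist')
rec,f=part(c,[523,-268],118,25);r=rec.astype(int)
d=cv2.blur((r[...,2]-r[...,1]).astype(np.float32),(3,3));print(d[::10,::10].round().astype(int))
cv2.imwrite('pics/sh2.png',cv2.resize(np.hstack([rec,cv2.cvtColor(np.clip(d*12+128,0,255).astype(np.uint8),8)]),None,fx=2,fy=2))
```

```text
[[-4 -2 -3 -5 -4 -2 -4 -5 -4 -3 -3 -4 -3 -3 -5 -3 -4 -3 -4 -5]
 [-6 -4 -4 -4 -3 -3 -5 -5 -5 -4 -3 -4 -5 -4 -4 -5 -4 -3 -4 -2]
 [-3 -3 -3 -4 -5 -6 -5 -5 -4 -4 -5 -4 -5 -3 -5 -5 -4 -3 -2 -4]
 [-3 -5 -5 -4 -5 -5 -3 -5 -3 -5 -5 -4 -3 -2 -5 -4 -5 -3 -5 -4]
 [-4 -4 -5 -4 -4 -3 -4 -5 -4 -3 -4 -6 -4 -4 -5 -3 -2 -4 -5 -5]
 [-4 -5 -5 -4 -2 -5 -3 -2 -2 -1 -2 -3 -4 -5 -5 -5 -3 -3 -5 -5]
 [-4 -4 -4 -2 -4 -3 -2  0  0 -1 -1  0 -2 -3 -4 -3 -3 -2 -5 -4]
 [-3 -5 -4 -5 -2 -1  0  0 -1 -2 -1  1  0 -2 -3 -3 -5 -5 -4 -4]
 [-3 -4 -4 -5 -1 -2  2  0 -1  0 -1 -1  0  0  0 -5 -4 -4 -4 -5]
 [-4 -3 -2 -3  0  1  0 -1  0  0  1 -1 -1  0  1 -1 -3 -2 -4 -4]
 [-5 -3 -4  0 -1  0  1 -1 -1  0 -2 -1 -1  0  1 -1 -3 -2 -4 -4]
 [-4 -3 -1 -1 -1  0  0 -1 -2 -1  0  0  0  1  0 -1 -4 -5 -3 -5]
 [-3 -2 -2  0 -1  0  0 -1 -2 -1  1 -1  1 -1  0 -2 -2 -4 -4 -3]
 [-2 -1 -2 -2  1 -1 -1  0 -1 -1  0  0  1  0 -2 -3 -4 -5 -3 -4]
 [-2 -3 -3 -2  0 -1  1  0  0 -1  2  0  0  0 -2 -5 -5 -4 -4 -3]
 [-3 -3 -3 -2 -1 -1 -1 -1  0 -1 -1 -1 -1 -1 -2 -3 -4 -4 -4 -4]
 [-2 -3 -2 -2 -3 -2 -1  0  2 -1 -2  0 -1 -4 -3 -4 -4 -3 -5 -4]
 [-3 -2  0 -2 -2 -2 -2  1  0 -1 -1 -2 -4 -4 -5 -4 -4 -4 -4 -6]
 [-2 -2 -3 -2 -2 -3 -2 -3 -2 -2 -4 -5 -4 -3 -3 -3 -4 -4 -2 -5]
 [-2 -3 -3 -3 -3 -4 -3 -4 -4 -3 -3 -4 -4 -4 -4 -3 -3 -4 -4 -4]]
```

View pics/sh2.png

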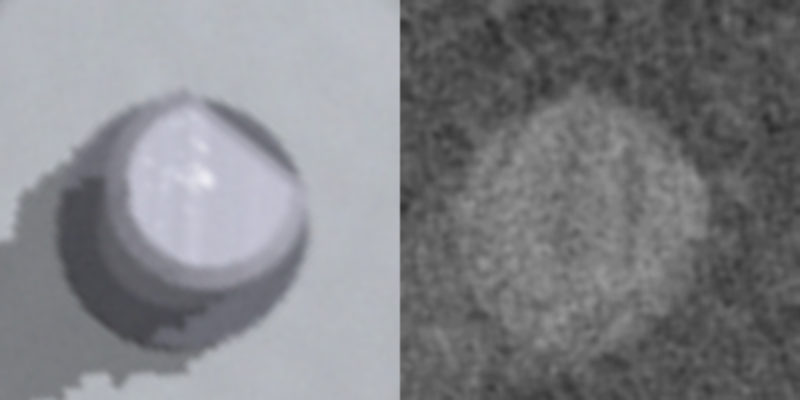

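The tip is a D centred at (210,185) in the left panel (8 px/mm), so the shaft axis is at (524.2, -269.9). Its flat direction matches the housing yaw of 38.4°.

Emit:
{"api": "send_rows", "payload": {"increments": [[[1,0.3,0,0,0,0,0],[1,0.5,-0.02,0.2,0,0,0],[1,0.02,0,0.4,0,0,0],[1,0,0,0.4,0,0,0],[1,0,0,0.4,0,0,0],[1,0,0,0.3,0,0,0],[1,0,0,0,0,0,0],[1,0,0,0,0,0,0],[1,0,0,0,0,0,0]]]}}

```text
clock: 11.6
eef_pos: [526.5, -268.3, 131.5]
ee_rot: [0.434, 0.901, 0.0, 0.001]
ft_force: [0.1, -0.6, -2.4]
opening: 36.9
gripper_force: 60.6
```

Run:
```python
from h import *
go([524.4,-269.4,71],38.4)
c=shot('wrist'); cv2.imwrite('pics/w4.png',cv2.resize(c['image'][190:400,200:440],None,fx=2.5,fy=2.5,interpolation=2))
```

```text
t 11.6 pos [ 526.5 -268.3  131.5] yaw_y 38.52 F [ 0.1 -0.6 -2.4] op 36.9 | shift [ 0.5 -2.3 60.5] share [ 0.01 -0.05  1.21] 0.12 [ 0.05  0.1  -0.  ] [ 0.53 -2.33 60.53]
```

View pics/w4.png

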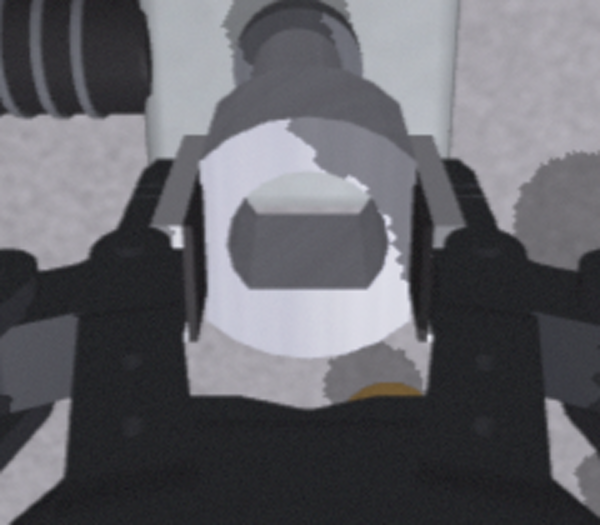

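The bore is centred at column 308 and the shoulder at 297, so the spacer sits about 2 mm too far towards tool +y. I'll correct that and descend gently.

Emit:
{"api": "send_rows", "payload": {"increments": [[[1,0.01,-0.04,0.1,0,0,0],[1,0,0,0.1,0,0,0],[1,0,0,0.06,0,0,0],[1,0,0,0.06,0,0,0],[1,0,0,0.06,0,0,0],[1,0,0,0,0,0,0]]]}}

```text
clock: 12.25
eef_pos: [523.4, -269.2, 110.7]
ee_rot: [0.435, 0.901, 0.0, -0.001]
ft_force: [0.5, -0.1, -2.0]
opening: 36.6
gripper_force: 60.6
```

Emit:
{"api": "send_rows", "payload": {"increments": [[[1,0,0,0.06,0,0,0],[1,0,0,0.06,0,0,0],[1,0,0,0,0,0,0]]]}}

```text
clock: 12.55
eef_pos: [523.5, -269.2, 104.8]
ee_rot: [0.435, 0.901, 0.0, -0.0]
ft_force: [-1.0, -0.3, -0.7]
opening: 36.5
gripper_force: 60.6
```

Run:
```python
from h import *
s=monitor.state();go([524.4,-269.4,71],38.4,s);print(s['moment'], Ro.from_quat(s['ee_rot']).as_matrix().T@s['ft_force'])
```

```text
t 12.55 pos [ 523.5 -269.2  104.8] yaw_y 38.46 F [-1.  -0.3 -0.7] op 36.5 | shift [-0.8  0.6 33.8] share [-0.02  0.01  0.68] 0.06 [-0.02 -0.04  0.  ] [-0.77  0.56 33.8 ]
[ 0.01588038  0.03222855 -0.03098494] [ 0.42910587 -0.9966684   0.71416537]
```

Emit:
{"api": "send_rows", "payload": {"increments": [[[1,0,0,0.1,0,0,0],[1,0,0,0.12,0,0,0],[1,0,0,0.12,0,0,0],[1,0,0,0.12,0,0,0],[1,0,0,0.08,0,0,0],[1,0,0,0.04,0,0,0],[1,0,0,0,0,0,0]]]}}

```text
clock: 13.25
eef_pos: [523.6, -269.2, 75.9]
ee_rot: [0.435, 0.901, 0.0, -0.0]
ft_force: [-0.3, 1.0, -0.9]
opening: 36.7
gripper_force: 60.6
```

Emit:
{"api": "send_rows", "payload": {"increments": [[[1,0,0,0.03,0,0,0],[1,0,0,0.03,0,0,0],[1,0,0,0,0,0,0]]]}}

```text
clock: 13.55
eef_pos: [523.8, -269.3, 73.3]
ee_rot: [0.435, 0.901, 0.0, 0.0]
ft_force: [-0.0, 0.1, -1.5]
opening: 36.8
gripper_force: 60.6
```

Emit:
{"api": "send_rows", "payload": {"increments": [[[1,0,0,0.03,0,0,0],[1,0,0,0,0,0,0]]]}}

```text
clock: 13.75
eef_pos: [523.7, -269.3, 71.7]
ee_rot: [0.435, 0.901, -0.0, -0.0]
ft_force: [0.8, 0.0, -1.0]
opening: 37.1
gripper_force: 60.6
```

Emit:
{"api": "send_rows", "payload": {"increments": [[[1,0,0,0.02,0,0,0],[1,0,0,0,0,0,0]]]}}

```text
clock: 13.95
eef_pos: [524.0, -269.4, 70.9]
ee_rot: [0.435, 0.901, -0.0, 0.0]
ft_force: [-0.2, -0.0, -0.2]
opening: 37.2
gripper_force: 60.7
```

Emit:
{"api": "send_rows", "payload": {"increments": [[[1,0,0,0.02,0,0,0],[1,0,0,0,0,0,0]]]}}

```text
clock: 14.15
eef_pos: [523.9, -269.4, 70.9]
ee_rot: [0.435, 0.901, -0.0, 0.0]
ft_force: [-2.4, 0.7, 5.5]
opening: 37.1
gripper_force: 61.4
```

Emit:
{"api": "send_rows", "payload": {"increments": [[[1,0,0,0.02,0,0,0],[1,0,0,0,0,0,0]]]}}

```text
clock: 14.35
eef_pos: [524.0, -269.4, 70.8]
ee_rot: [0.435, 0.901, -0.0, 0.001]
ft_force: [-2.8, 1.5, 10.4]
opening: 37.3
gripper_force: 62.2
```

Emit:
{"api": "send_rows", "payload": {"increments": [[[0.3,0,0,0,0,0,0],[-0.3,0,0,0,0,0,0],[-0.5,0,0,0,0,0,0],[-0.5,0,0,0,0,0,0],[-0.5,0,0,-0.1,0,0,0],[-0.5,0,0,-0.4,0,0,0],[-0.5,0,0,-0.6,0,0,0],[-0.5,0,0,-0.7,0,0,0],[-0.5,0,0,-0.7,0,0,0],[-0.5,0,0,-0.4,0,0,0],[-1,0,0,0,0,0,0],[-1,0,0,0,0,0,0]]]}}

```text
clock: 15.55
eef_pos: [523.9, -269.4, 213.8]
ee_rot: [0.435, 0.901, -0.0, 0.0]
ft_force: [-0.0, -0.6, -1.6]
opening: 85.5
gripper_force: 0.0
```

Run:
```python
from h import *
go([524,-269.4,71],38.4)
c=shot('wrist','w5.png'); 
W=cloud(c)
for thr in(185,190,195):
  try: p,r=meas(c,[524,-269.4],96,thr,'sp5.png')
  except Exception as e: print(e)
cv2.imwrite('pics/w5c.png',np.hstack([c['image'][60:300,200:440],cv2.resize(cv2.imread('pics/sp5.png'),(240,240))]))
m=(np.hypot(W[...,0]-524,W[...,1]+269.4)<23)&(W[...,2]<110)&(W[...,2]>80);print('top z',np.percentile(W[m][:,2],[10,50,90]))
```

```text
t 15.55 pos [ 523.9 -269.4  213.8] yaw_y 38.47 F [-0.  -0.6 -1.6] op 85.5 | shift [ -0.   -0.  142.8] share [-0.   -0.    2.86] 0.07 [0.01 0.03 0.  ] [-1.0000e-02 -1.0000e-02  1.4279e+02]
max() iterable argument is empty
max() iterable argument is empty
max() iterable argument is empty
top z [93.726968   94.75048718 96.38483712]
```

View pics/w5c.png

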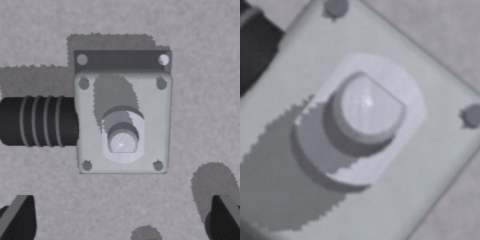

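The spacer is seated on the shaft with its top at about 96 mm and its flats aligned. Now the washer.

Emit:
{"api": "send_rows", "payload": {"increments": [[[-1,0,0,0,0,0,-1],[-1,0,0,0,0,0,-1],[-1,0,0,0,0,0,-1],[-1,0,0,0,0,0,-1],[-1,0,0,0,0,0,-1],[-1,0,0,0,0,0,-1],[-1,0,0,0,0,0,-1],[-1,0,0,0,0,0,-1],[-1,0,0,0,0,0,-1],[-1,0,0,0,0,0,-1],[-1,0,0,0,0,0,-1],[-1,0,0,0,0,0,-0.1]]]}}

```text
clock: 16.8
eef_pos: [522.8, -268.8, 211.8]
ee_rot: [-0.035, 0.999, 0.001, -0.002]
ft_force: [-0.0, -0.1, 0.1]
opening: 85.3
gripper_force: 0.0
```

Run:
```python
from h import *
go([415.7,285.3,115],93.9)
```

```text
t 16.8 pos [ 522.8 -268.8  211.8] yaw_y 93.98 F [-0.  -0.1  0.1] op 85.3 | shift [ 68.1 560.   98.1] share [ 1.36 11.2   1.96] 0.08 [ 0.11 -0.18 -0.  ] [ 68.83 559.9   98.09]
```

Emit:
{"api": "send_rows", "payload": {"increments": [[[-1,0.1,0.4,0,0,0,0],[-1,0.12,0.8,0,0,0,0],[-1,0.12,0.95,0,0,0,0],[-1,0.12,0.95,0,0,0,0],[-1,0.12,0.95,0,0,0,0],[-1,0.12,0.95,0,0,0,0],[-1,0.12,0.95,0,0,0,0],[-1,0.12,0.95,0,0,0,0],[-1,0.12,0.95,0,0,0,0],[-1,0.12,0.95,0,0,0,0],[-1,0.12,0.9,0.2,0,0,0],[-1,0.04,0.6,0.4,0,0,0]]]}}

```text
clock: 18.0
eef_pos: [421.0, 242.9, 183.9]
ee_rot: [-0.035, 0.999, 0.001, 0.001]
ft_force: [0.4, -0.6, -0.6]
opening: 85.2
gripper_force: 0.0
```

Run:
```python
from h import *
go([415.7,285.3,115],93.9)
```

```text
t 18.0 pos [421.  242.9 183.9] yaw_y 94.0 F [ 0.4 -0.6 -0.6] op 85.2 | shift [ 2.5 42.6 69. ] share [0.05 0.85 1.38] 0.1 [0.09 0.1  0.  ] [ 2.54 42.58 68.97]
```

Emit:
{"api": "send_rows", "payload": {"increments": [[[-1,0.03,0.5,0.3,0,0,0],[-1,0,0.3,0.4,0,0,0],[-1,0,0,0.4,0,0,0],[-1,0,0,0.2,0,0,0],[-1,0,0,0,0,0,0],[-1,0,0,0,0,0,0]]]}}

```text
clock: 18.6
eef_pos: [417.1, 279.2, 118.9]
ee_rot: [-0.034, 0.999, -0.0, -0.0]
ft_force: [-0.4, -0.2, 0.6]
opening: 85.3
gripper_force: 0.0
```

Run:
```python
from h import *
c=shot('wrist','w6.png')
p,r=meas(c,[415.7,285.3],17)
go([*p,6],93.9)
```

```text
thr 136 outer [415.5 285.4] 59.5 rect [415.6 285.3] [59.1 45.1] 3.8 bore [415.4 285.3] 29.5 ccdir 2.3
thr 136 outer [415.5 285.3] 59.5 rect [415.5 285.3] [59.2 45.1] 3.8 bore [415.4 285.3] 29.5 ccdir 2.2
t 18.65 pos [417.6 279.5 119.4] yaw_y 93.9 F [ 0.7 -0.1  0.3] op 84.7 | shift [  1.8   5.9 113.4] share [0.04 0.12 2.27] -0.0 [0.02 0.05 0.  ] [  1.79   5.87 113.43]
```

Emit:
{"api": "send_rows", "payload": {"increments": [[[-0.5,0.04,0.12,0.4,0,0,0],[-0.5,0,0,0.5,0,0,0],[-0.5,0,0,0.5,0,0,0],[-0.5,0,0,0.4,0,0,0],[-0.5,0,0,0.3,0,0,0],[-0.5,0,0,0.08,0,0,0],[-0.5,0,0,0,0,0,0],[-0.5,0,0,0,0,0,0]]]}}

```text
clock: 19.45
eef_pos: [415.7, 285.9, 10.9]
ee_rot: [-0.034, 0.999, 0.001, 0.001]
ft_force: [0.2, 0.2, -0.0]
opening: 64.1
gripper_force: 0.0
```

Run:
```python
from h import *
go([415.5,285.3,6],93.8)
```

```text
t 19.45 pos [415.7 285.9  10.9] yaw_y 93.94 F [ 0.2  0.2 -0. ] op 64.1 | shift [ 0.3 -0.6  4.9] share [ 0.01 -0.01  0.1 ] 0.14 [ 0.06  0.11 -0.  ] [ 0.28 -0.63  4.94]
```

Emit:
{"api": "send_rows", "payload": {"increments": [[[-0.5,0,-0.01,0.1,0,0,0],[-0.3,0,0,0,0,0,0],[-0.1,0,0,0,0,0,0],[1,0,0,0,0,0,0],[1,0,0,0,0,0,0],[1,0,0,0,0,0,0],[1,0,0,0,0,0,0]]]}}

```text
clock: 20.15
eef_pos: [414.9, 285.1, 5.4]
ee_rot: [-0.035, 0.999, 0.0, 0.0]
ft_force: [-1.4, -1.0, 5.2]
opening: 44.2
gripper_force: 61.4
```

Run:
```python
from h import *
go([415.5,285.3,6],93.8)
```

```text
t 20.15 pos [414.9 285.1   5.4] yaw_y 93.96 F [-1.4 -1.   5.2] op 44.2 | shift [-0.6  0.2 -0.6] share [-0.01  0.   -0.01] 0.16 [ 0.01  0.03 -0.  ] [-0.64  0.21 -0.55]
```

Emit:
{"api": "send_rows", "payload": {"increments": [[[1,0,0,-0.1,0,0,0],[1,0,0,-0.4,0,0,0],[1,0,0,-0.6,0,0,0],[1,0,0,-0.7,0,0,0],[1,0,0,-0.7,0,0,0],[1,0,0,-0.7,0,0,0],[1,0,0,-0.6,0,0,0],[1,0,0,-0.3,0,0,0],[1,0,0,0,0,0,0]]]}}

```text
clock: 21.05
eef_pos: [416.1, 286.0, 212.4]
ee_rot: [-0.035, 0.999, 0.001, 0.002]
ft_force: [0.9, -0.2, -1.1]
opening: 43.4
gripper_force: 61.5
```

Run:
```python
from h import *
s=monitor.state();print(s['gripper_force']);go([524,-269.4,205],93.9,s);go([524,-269.4,205],38.5,s)
```

```text
61.484225965105
t 21.05 pos [416.1 286.  212.4] yaw_y 93.97 F [ 0.9 -0.2 -1.1] op 43.4 | shift [ -69.1 -561.5    6.2] share [ -1.38 -11.23   0.12] 0.07 [ 0.15  0.26 -0.  ] [ -69.81 -561.42    6.18]
t 21.05 pos [416.1 286.  212.4] yaw_y 93.97 F [ 0.9 -0.2 -1.1] op 43.4 | shift [ -69.1 -561.5    6.2] share [ -1.38 -11.23   0.12] 55.47 [ 0.15  0.26 -0.  ] [-501.76 -261.34    6.18]
```

Reverse of the outbound path: translate, then turn.

Emit:
{"api": "send_rows", "payload": {"increments": [[[1,-0.1,-0.4,0,0,0,0],[1,-0.12,-0.8,0,0,0,0],[1,-0.12,-0.95,0,0,0,0],[1,-0.12,-0.95,0,0,0,0],[1,-0.12,-0.95,0,0,0,0],[1,-0.12,-0.95,0,0,0,0],[1,-0.12,-0.95,0,0,0,0],[1,-0.12,-0.95,0,0,0,0],[1,-0.12,-0.95,0,0,0,0],[1,-0.12,-0.95,0,0,0,0],[1,-0.12,-0.9,0,0,0,0],[1,0,-0.6,0,0,0,0]]]}}

```text
clock: 22.25
eef_pos: [515.0, -227.2, 207.8]
ee_rot: [-0.034, 0.999, 0.0, -0.001]
ft_force: [0.4, 1.0, -1.5]
opening: 43.6
gripper_force: 61.5
```

Emit:
{"api": "send_rows", "payload": {"increments": [[[1,0,-0.4,0,0,0,1],[1,0,0,0,0,0,1],[1,0,0,0,0,0,1],[1,0,0,0,0,0,1],[1,0,0,0,0,0,1],[1,0,0,0,0,0,1],[1,0,0,0,0,0,1],[1,0,0,0,0,0,1],[1,0,0,0,0,0,1],[1,0,0,0,0,0,1],[1,0,0,0,0,0,1],[1,0,0,0,0,0,0.1]]]}}

```text
clock: 23.45
eef_pos: [515.7, -243.8, 208.0]
ee_rot: [0.435, 0.9, -0.0, -0.002]
ft_force: [0.4, 1.3, -1.5]
opening: 43.3
gripper_force: 61.5
```

Emit:
{"api": "send_rows", "payload": {"increments": [[[1,0,0,0,0,0,0],[1,0,0,0,0,0,0]]]}}

```text
clock: 23.65
eef_pos: [516.2, -244.1, 209.1]
ee_rot: [0.434, 0.901, -0.0, -0.001]
ft_force: [-0.1, 0.5, -1.5]
opening: 44.0
gripper_force: 61.5
```

Run:
```python
from h import *
s=monitor.state();go([524,-269.4,130],38.5,s)
```

```text
t 23.65 pos [ 516.2 -244.1  209.1] yaw_y 38.53 F [-0.1  0.5 -1.5] op 44.0 | shift [-24.7  -9.6  79.1] share [-0.49 -0.19  1.58] 0.03 [-0.03 -0.06  0.  ] [-24.75  -9.62  79.09]
```

Emit:
{"api": "send_rows", "payload": {"increments": [[[1,-0.25,-0.1,0.2,0,0,0],[1,-0.24,-0.09,0.4,0,0,0],[1,0,0,0.4,0,0,0],[1,0,0,0.4,0,0,0],[1,0,0,0.1,0,0,0],[1,0,0,0,0,0,0],[1,0,0,0,0,0,0],[1,0,0,0,0,0,0]]]}}

```text
clock: 24.45
eef_pos: [525.3, -269.9, 136.0]
ee_rot: [0.435, 0.901, -0.0, 0.001]
ft_force: [-0.2, -0.2, -1.6]
opening: 43.8
gripper_force: 61.5
```

Run:
```python
from h import *
s=monitor.state();go([524,-269.4,110],38.5,s)
c=shot('wrist'); cv2.imwrite('pics/w7.png',cv2.resize(c['image'][190:400,200:440],None,fx=2.5,fy=2.5,interpolation=2))
```

```text
t 24.45 pos [ 525.3 -269.9  136. ] yaw_y 38.47 F [-0.2 -0.2 -1.6] op 43.8 | shift [ 1.2 -0.7 26. ] share [ 0.02 -0.01  0.52] -0.03 [ 0.05  0.12 -0.  ] [ 1.24 -0.7  25.97]
```

View pics/w7.png

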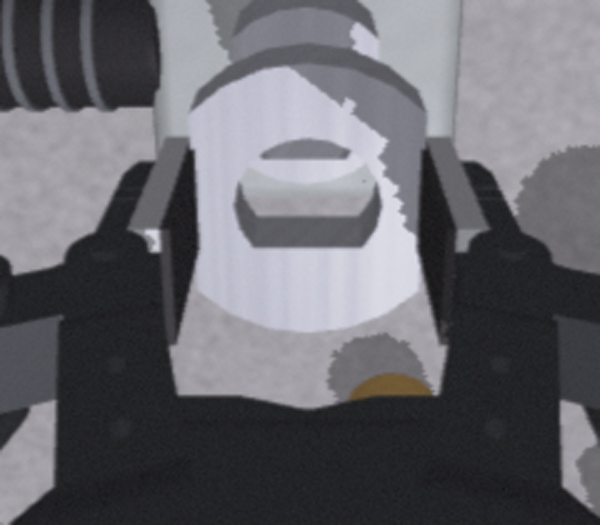

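The washer is held level with its bore centre at column 308, against about 306 for the spacer behind it, and its flat is on the right side. Descending.

Emit:
{"api": "send_rows", "payload": {"increments": [[[1,0.02,-0.01,0.1,0,0,0],[1,0,0,0.12,0,0,0],[1,0,0,0.08,0,0,0],[1,0,0,0.06,0,0,0],[1,0,0,0.06,0,0,0],[1,0,0,0,0,0,0]]]}}

```text
clock: 25.1
eef_pos: [523.0, -268.7, 113.2]
ee_rot: [0.435, 0.901, -0.0, -0.001]
ft_force: [-0.6, 0.0, -1.3]
opening: 43.6
gripper_force: 61.5
```

Emit:
{"api": "send_rows", "payload": {"increments": [[[1,0,0,0.06,0,0,0],[1,0,0,0.06,0,0,0],[1,0,0,0.06,0,0,0],[1,0,0,0,0,0,0]]]}}

```text
clock: 25.5
eef_pos: [523.0, -268.7, 104.3]
ee_rot: [0.435, 0.901, 0.0, -0.0]
ft_force: [-0.6, 0.8, -1.1]
opening: 43.7
gripper_force: 61.5
```

Emit:
{"api": "send_rows", "payload": {"increments": [[[1,0,0,0.04,0,0,0],[1,0,0,0.04,0,0,0],[1,0,0,0,0,0,0]]]}}

```text
clock: 25.8
eef_pos: [523.2, -268.8, 100.5]
ee_rot: [0.435, 0.901, 0.0, -0.0]
ft_force: [0.7, 0.4, -1.5]
opening: 43.6
gripper_force: 61.5
```

Emit:
{"api": "send_rows", "payload": {"increments": [[[1,0,0,0.03,0,0,0],[1,0,0,0.03,0,0,0],[1,0,0,0,0,0,0]]]}}

```text
clock: 26.1
eef_pos: [523.2, -268.8, 97.6]
ee_rot: [0.435, 0.901, 0.0, -0.0]
ft_force: [0.2, 0.9, -1.0]
opening: 43.7
gripper_force: 61.5
```

Emit:
{"api": "send_rows", "payload": {"increments": [[[1,0,0,0.02,0,0,0],[1,0,0,0,0,0,0]]]}}

```text
clock: 26.3
eef_pos: [523.3, -268.9, 96.7]
ee_rot: [0.435, 0.901, -0.0, -0.0]
ft_force: [0.5, -0.5, -1.4]
opening: 43.5
gripper_force: 61.5
```

Emit:
{"api": "send_rows", "payload": {"increments": [[[1,0,0,0.02,0,0,0],[1,0,0,0,0,0,0]]]}}

```text
clock: 26.5
eef_pos: [523.4, -268.9, 96.5]
ee_rot: [0.435, 0.901, -0.0, 0.0]
ft_force: [-1.5, 1.0, 3.9]
opening: 43.7
gripper_force: 62.0
```

Contact at the expected height. I'll press slightly more, release and rise.

Emit:
{"api": "send_rows", "payload": {"increments": [[[1,0,0,0.02,0,0,0],[1,0,0,0,0,0,0]]]}}

```text
clock: 26.7
eef_pos: [523.5, -268.9, 96.4]
ee_rot: [0.435, 0.901, -0.0, 0.001]
ft_force: [-3.5, 1.0, 9.7]
opening: 44.0
gripper_force: 62.7
```

Emit:
{"api": "send_rows", "payload": {"increments": [[[0.2,0,0,0,0,0,0],[-0.2,0,0,0,0,0,0],[-0.6,0,0,0,0,0,0],[-0.6,0,0,0,0,0,0],[-0.6,0,0,-0.1,0,0,0],[-0.6,0,0,-0.4,0,0,0],[-0.6,0,0,-0.6,0,0,0],[-0.6,0,0,-0.7,0,0,0],[-0.6,0,0,-0.6,0,0,0],[-1,0,0,0,0,0,0],[-1,0,0,0,0,0,0]]]}}

```text
clock: 27.8
eef_pos: [523.9, -269.2, 215.6]
ee_rot: [0.435, 0.901, -0.0, 0.001]
ft_force: [0.9, 0.1, -0.0]
opening: 85.3
gripper_force: 0.0
```

Run:
```python
from h import *
c=shot('wrist');W=cloud(c); t=shot('top')
rec,f=part(c,[524,-269.4],108,45)
cv2.imwrite('pics/fin.png',np.hstack([c['image'][60:300,200:440],cv2.resize(rec,(240,240)),t['image'][160:320,150:460][:, :].copy()[:160].repeat(1,0) if 0 else cv2.resize(t['image'][150:310,150:460],(465,240))[:, :320]]))
x,y=W[...,0]-524,W[...,1]+269.4; m=(np.hypot(x,y)<28)&(W[...,2]<113)&(W[...,2]>85); P=W[m]; P=P[abs(P[:,2]-np.median(P[:,2]))<5]
co=np.linalg.lstsq(np.c_[P[:,:2]-[524,-269.4],np.ones(len(P))],P[:,2],rcond=None)[0];print('washer plane',co,len(P))
```

```text
washer plane [-1.28844240e-03  1.17639056e-03  1.06682282e+02] 2127
```

View pics/fin.png

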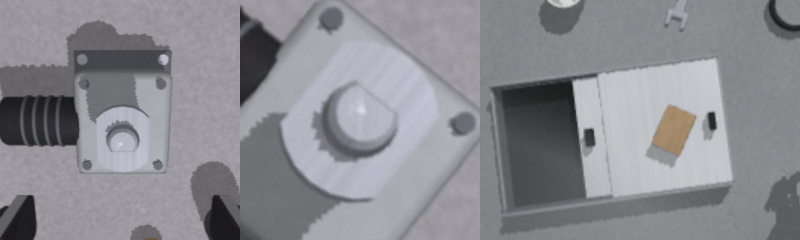

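The washer sits flat: its top plane fits at 106.7 mm with no tilt, and the depth camera reads about 1 mm low. The case is empty with the cover open, and the carton is undisturbed.

```bash
python3 -c "
from h import *
print(ticket.job_done())"
```

```text
the job is handed in; nothing more can be done
None
```

I slid the lower cover to its stop, fitted the spacer onto the shaft's shoulder and the washer flush on top of it with the flats aligned, let go of both, and handed the job in at about 28 s.

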